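# Unlock the welding turntable

## Task

Unlock the welding turntable: hold the spring catch's thumb plate down with one fingertip and, with the other, push the bolt back by its knob, out of the rim of the faceplate, until it stops. Keep the catch held down until the bolt is fully back, then let go and move clear, so that the catch springs up and locks the drawn bolt. Do not turn the faceplate, and do not shift or pick up the things standing around on the bench.

Things in the scene. Friction and masses are not known exactly. Their poses are not given: they have to be found in the camera images.
- turntable: bench-top welding turntable fixed to the bench; place and yaw vary. Green base plate 382 x 260 x 12 mm, origin at the centre of its underside on the bench top; z up, +x from the lock end to the faceplate end along the bolt, +y to the side of the catch's thumb plate. Lock positions here are in this frame. A green bed (top 50 mm high, x -177 to -24, y -24 to 68 mm) carries bolt and catch.
- bolt_travel (a joint): travel of the bolt, m: 0 = locked in a notch of the faceplate's rim, grows as it slides back towards the turntable's -x, 0.036 = fully back, on its stop. A 16 mm square bar at y = 0, top 70 mm above the bench. Needs about 3 N, stays where left. Catch up: 1 mm of play at 0; drawn past 0.033 the catch's blade drops into a notch and keeps it at 0.033 to 0.036. In between the blade rides on the bar.
- bolt: the bolt with its upright dark round knob, 16 mm diameter (looks 21 mm near the top), 52 mm tall; origin: centre of the knob's foot, on the bolt 70 mm above the bench; axes as the turntable's. Locked it stands at x = -76, y = 0 mm, drawn at x = -112. It is pushed on its +x side towards -x; over the bolt on that side a fingertip has free room down to 78 mm above the bench.
- bolt_strap (a point): middle of the top of the dark strap that bridges the bolt between knob and faceplate, 76 mm above the bench, 14 mm long along x, 37 mm wide, at x = -32, y = -2 mm in the turntable's frame. Fixed.
- catch_pivot (a point): middle of the pin on which the catch rocks, parallel to the bolt, at x = -86, y = 22 mm, 84 mm above the bench; its two green ears (10 mm wide, top 89 mm high) stand at x = -148 to -142 and x = -34 to -28 mm. Fixed.
- catch_angle (a joint): angle of the spring catch, rad: 0 = up (locking), 0.30 = pressed right down, on its stop. Pressing the thumb plate down lifts the blade on the pin's other side off the bolt, which is free above about 0.19 rad. A spring returns it: about 2 N on the middle of the thumb plate starts it, about 6 N holds it right down.
- catch: the catch with its flat ribbed steel thumb plate beside the bolt, 76 mm long (x, along the bolt), 26 mm wide (y), 5 mm thick; origin: centre of the plate's top. Up: at x = -76, y = 50 mm, 96 mm above the bench, outer edge tilted up 0.15 rad. Right down: centre about 87 mm high, 2 mm farther out, tilted 0.15 rad outwards. It does not move along x: a fingertip can slide along it.
- faceplate (a joint): angle of the faceplate, rad, 0 at the start: steel disc 242 mm in diameter, top 88 mm above the bench, centre at x = 111, y = 0 mm in the turntable's frame, a small welded bracket clamped on it (up to 130 mm above the bench). Stiff to turn once unlocked; it must stay as it is.
- tin: plain closed metal tin, 66 mm diameter, 95 mm tall, standing on the bench; origin: centre of its underside. Bystander.
- stop_pin: loose steel stop pin standing upright, 22 mm diameter, 65 mm tall with a 32 mm head; origin: centre of its foot. Bystander.
- magnet_square: red welding magnet, L-shaped, foot 80 x 22 mm, 80 mm tall; origin: centre of its underside. Bystander.
- wire_brush: wooden hand wire brush lying on its back along its x, 215 x 28 mm, handle 13 mm thick, steel bristles up to 31 mm high at the +x end; origin: centre of its underside. Bystander.

How it is judged:
On the way, in this order (a step that is already met when the one before it is completed fails the run):
1. a fingertip holds the catch down while the bolt is still locked home (value of joint catch_angle above 0.19 rad and value of joint bolt_travel below 0.004 m and contact force between the fingers and catch above 0.5 N), for 0.1 s.
2. the other fingertip pushes the bolt's knob past half way, the catch still held (value of joint bolt_travel above 0.016 m and contact force between the fingers and catch above 0.3 N and contact force between the fingers and bolt above 0.3 N).
3. the bolt is fully back with the catch still held down (value of joint bolt_travel above 0.033 m and value of joint catch_angle above 0.15 rad and contact force between the fingers and catch above 0.3 N), for 0.1 s.
At the end, for the whole second after the job is handed in: the bolt is drawn at least 32.5 of its 36 mm, the catch has sprung up (under 0.04 rad) so that it locks the bolt there, the faceplate is within 0.08 rad of where it was, and no bystander has moved 20 mm (value of joint bolt_travel above 0.0325 m and value of joint catch_angle below 0.04 rad and value of joint faceplate between -0.08 and 0.08 rad and distance of each of tin, stop_pin, magnet_square, wire_brush from where it was at the start of the episode below 0.02 m); the robot touches nothing.
It fails at once if the catch was let go while the bolt was between locked and fully back (value of joint bolt_travel between 0.005 and 0.031 m and value of joint catch_angle below 0.22 rad and contact force between the fingers and catch below 0.1 N).
It fails at once if the faceplate was turned (value of joint faceplate above 0.15 rad or value of joint faceplate below -0.15 rad).
It fails at once if a bystander was pushed about, lifted or knocked over (distance of any of tin, stop_pin, magnet_square, wire_brush from where it was at the start of the episode above 0.025 m or angle between any of tin, stop_pin, magnet_square's own z axis and vertical above 0.5 rad).
It also fails if it takes over 40 s, if anything falls off the work surface, if the arm or the gripper's body presses on something with over 40 N, if the wrist force passes 120 N, or if a joint passes its speed limit or range.

## Robot

A 6-joint arm with a two-finger parallel gripper is mounted at the origin on the work surface. World frame = base frame: x ahead of the robot, y to its left, z up, the work surface at z = 0. Lengths are in m, angles in rad, forces in N, time in s.
With the tool pointing down it reaches from about 0.3 to 0.775 m from the base axis. Payload 14.6 kg.
Tool frame: the origin (TCP) lies at the very end of the fingers, on their centre line; the grasp point (between the pads) lies 19 mm behind it; x points along the fingers, y is the direction in which the jaws open and shut, and the axes are right-handed (so a half turn about x gives the same grasp; the last joint's range is limited). The gripper opens to 94 mm and grips with 3 to 60 N. Pads are 16 mm wide; open, the fingers measure 119 mm over their backs; the gripper's body (75 mm by 177 mm) begins 78 mm behind the grasp point.
Start: joints at [-1.255, 0.3, 1.521, -0, 1.321, -0.067], TCP at [0.205, -0.51, 0.205] pointing down, gripper open.
Joint ranges: [-3.03, 3.03], [-0.79, 2.21], [0.23, 2.52], [-1.04, 4.18], [0, 3.07], [-2.55, 2.55]. Speed limits (rad/s): [2.22, 2.22, 2.57, 3.14, 3.14, 3.14].

## Interface

Orientations are given as [roll, pitch, yaw] about the fixed x, y, z axes, in that order (R = Rz(yaw) Ry(pitch) Rx(roll)).
In Python, from station import ctrl, viewer, hand_in gives the robot as it stands. The module is installed in compiled form; this text tells all that it offers.
- The arm moves only by the tool play_rows, never from a script. Its argument "deltas" is a list that holds one entry, the list of rows, each a list of 7 numbers: the shift along the tool's x, y, z in mm, then the turn, a rotation vector about the tool's x, y, z in rad, then the finger opening in mm, from 0 to 94. In form: [[[dx, dy, dz, ax, ay, az, gripper], ...]]. A call has 1 to 10 rows; each row shifts and turns the commanded pose from where the row before left it, along the tool's axes as they then stand; what a row does not reach is not made up. A row lasts 1/10 s, in which the tool goes at most 50 mm and 8.59 degrees, less where a joint would pass 70% of its speed; a pose out of reach is approached as far as the arm can. A call with a gripper value outside its range is refused whole. The fingers move at their own pace and stop on an object; "grip_force" is the grip in N (left out, the last holds). Time passes only in rows, so rows that do not move let the fingers close. It gives the time, the measured TCP pose, the force and the opening at its end, in the units of the state.
- ctrl.get_obs(): the state, without advancing time (a new reading comes with each control period).
- viewer.camera(name): name is "scene" or "top" or "wrist"; returns a dict with "img" (400x640x3 uint8, red, green, blue), "fx", "fy", "cx", "cy" (pixels), "rvec" (rotation vector, rad) and "tvec" (3), from world to camera coordinates, as OpenCV has them. Camera axes: x right, y down, z forward; pixel columns grow to the right and rows downward; lengths in m; the calibration is good to about 2 mm. A picture is of the moment at which its call begins. There is no depth.
- hand_in(): hands the job in, once; it reports no verdict.
The state is a dict: "time_s": time; "qpos": joint angles; "joint_vel": joint speeds; "tau": joint torques, N m; "ee_pos": TCP position; "eef_rot": TCP orientation; "force": force on the tool from outside, world axes, zero at the start; "moment": the same for the moment, N m; "grip_width": finger opening in m.
Only numpy, scipy, OpenCV 4.12 (cv2) and the standard library are available. Lean on these libraries where they do the work, as an engineer would, in place of code of your own. Each camera call takes 0.05 s, during which the arm holds its last target.

## Working session

There is one attempt and no reset: what is moved stays moved. The work goes in short steps, Python scripts to look and compute and a tool call to move; the robot and the scene stay as the last step left them, time stands still between calls to the robot, and variables do not carry over. Pictures are saved under pics/ and viewed, and the job is handed in when it is done.

Besides the shell and the picture viewer there is one more tool, called after ">>>" as name(argument=value, ...) on one line, values as JSON. play_rows: Moves the arm, as the interface text tells. Its arguments: {"type":"object","properties":{"deltas":{"type":"array","items":{"type":"array","items":{"type":"array","items":{"type":"number"}}}},"grip_force":{"type":"number"}},"required":["deltas"]}

```bash
mkdir -p pics
cat > h.py <<'E'
import numpy as np, cv2
from station import ctrl, viewer, hand_in
def cam(n,save=None):
    c=viewer.camera(n); 
    if save: cv2.imwrite('pics/'+save,c['img'][:,:,::-1])
    c['R']=cv2.Rodrigues(np.array(c['rvec'],float))[0]; c['t']=np.array(c['tvec'],float).ravel(); return c
def ray(c,u,v):
    d=c['R'].T@np.array([(u-c['cx'])/c['fx'],(v-c['cy'])/c['fy'],1]); return -c['R'].T@c['t'],d/np.linalg.norm(d)
def onz(c,u,v,z):
    o,d=ray(c,u,v); return o+d*(z-o[2])/d[2]
def tri(*rs):
    A=0;b=0
    for o,d in rs:
        P=np.eye(3)-np.outer(d,d);A=A+P;b=b+P@o
    return np.linalg.solve(A,b)
def proj(c,p):
    q=c['R']@np.array(p)+c['t'];return np.array([c['fx']*q[0]/q[2]+c['cx'],c['fy']*q[1]/q[2]+c['cy']])
E
python3 - <<'E'
from h import *
for n in ['scene','top','wrist']:
    c=cam(n,n+'0.png'); print(n,c['fx'],c['cx'],c['cy'],-c['R'].T@c['t'],c['R'][2])
print(ctrl.get_obs())
E
```

```text
scene 404.2101427229253 325.31743017697005 198.8622074434827 [0.95475039 0.45170741 0.60540161] [-0.51466412 -0.53057497 -0.67350653]
top 452.265705312396 327.3694714223926 192.76463421826554 [0.4926908  0.07600127 1.05277839] [ 0.0946229  -0.02620188 -0.99516831]
wrist 318.9133438642308 318.10356690082756 201.42618824647982 [ 0.27942184 -0.48063128  0.38441134] [-0.25508715 -0.09981674 -0.96175213]
{'time_s': 0.15, 'qpos': array([-1.25462032e+00,  3.00317408e-01,  1.52140290e+00,  2.10398834e-05,
        1.32067380e+00, -6.65899203e-02]), 'joint_vel': array([ 0.0006448 , -0.00089332, -0.00067197,  0.00064374, -0.00075574,
        0.0010459 ]), 'tau': array([ 3.38142645e-04, -5.31961620e+01, -3.52823281e+01,  7.08590727e-02,
        2.36304029e-02, -9.43037844e-05]), 'ee_pos': array([ 0.2053702 , -0.51002644,  0.20504601]), 'eef_rot': array([-1.66281064,  1.56999461,  1.86154272]), 'force': array([-0.98109686,  0.34064265, -0.28054229]), 'moment': array([-0.04659656,  0.03586549, -0.00406114]), 'grip_width': 0.09383600836130143}
```

View pics/scene0.png

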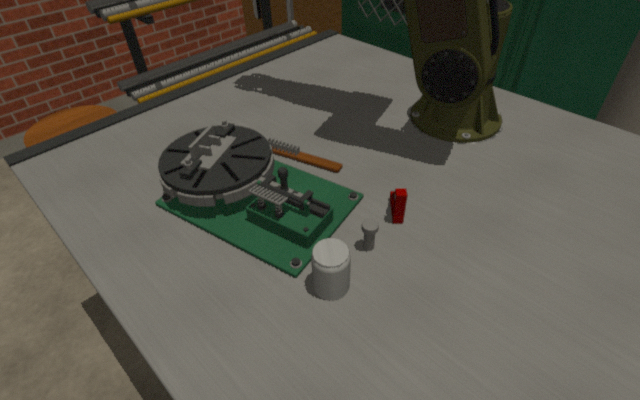

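View pics/top0.png

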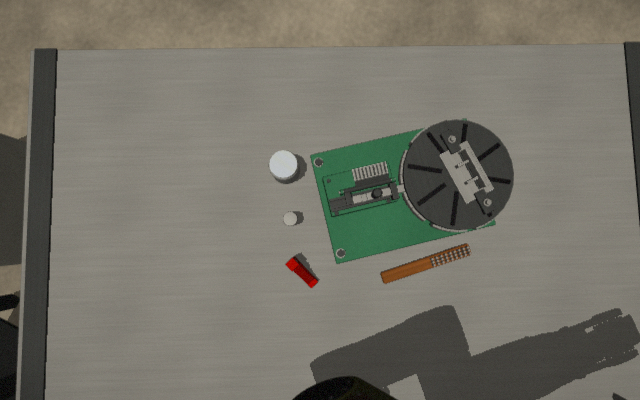

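View pics/wrist0.png

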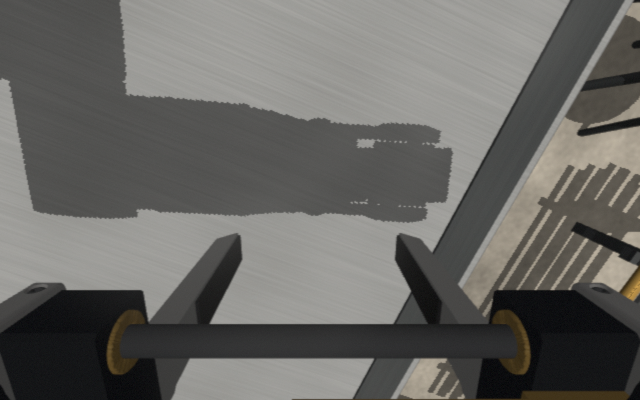

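The top view shows the green plate with corners near (310,155), (340,263) and (495,222). The knob is near (376,193) and the thumb plate near (370,171). In the scene view the knob's tip is near (283,171). I'll zoom in on the lock next.

Run:
```python
from h import *
c=cam('top'); cv2.imwrite('pics/topz.png',cv2.resize(c['img'][110:280,260:520,::-1],None,fx=3,fy=3,interpolation=cv2.INTER_CUBIC))
s=cam('scene'); cv2.imwrite('pics/scenez.png',cv2.resize(s['img'][110:310,150:350,::-1],None,fx=3,fy=3,interpolation=cv2.INTER_CUBIC)[:600])
for u,v in [(310,155),(340,263),(495,222)]: print(onz(c,u,v,.012))
for u,v in [(457,175)]: print(onz(c,u,v,.088))
print('knob',onz(c,376,193,.115))
```

```text
[0.68076444 0.08713229 0.012     ]
[0.43025307 0.02329474 0.012     ]
[ 0.51600431 -0.33870405  0.012     ]
[ 0.61762461 -0.23116012  0.088     ]
knob [ 0.57938882 -0.05027647  0.115     ]
```

View pics/topz.png

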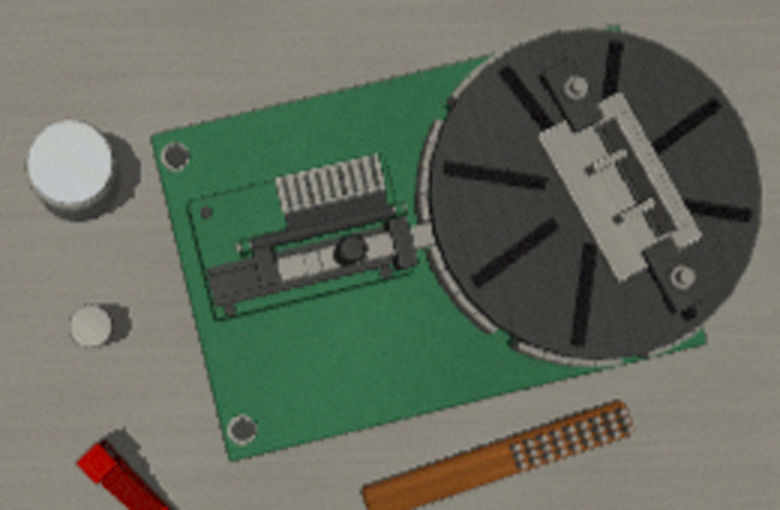

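View pics/scenez.png

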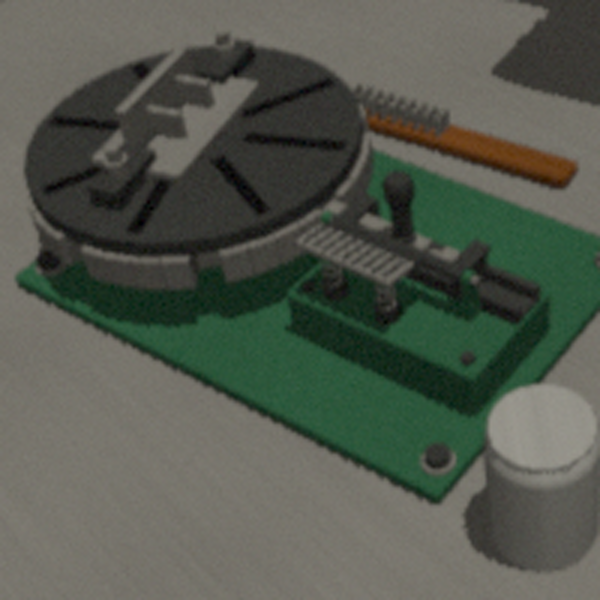

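Run:
```python
from h import *
from scipy.optimize import least_squares
c=cam('top'); s=cam('scene')
hsv=cv2.cvtColor(c['img'],cv2.COLOR_RGB2HSV)
m=cv2.inRange(hsv,(60,90,40),(90,255,255)); m=cv2.morphologyEx(m,cv2.MORPH_OPEN,np.ones((3,3)))
n,l,st,_=cv2.connectedComponentsWithStats(m); i=1+np.argmax(st[1:,4]); m=(l==i).astype(np.uint8)
cnt=max(cv2.findContours(m,0,2)[0],key=cv2.contourArea)
pts=cnt[:,0].astype(float)
# left (A-B), bottom (B-C), top (A-D) edges, near guess lines
A,B,C,D=map(np.array,[(310.7,155.),(336.7,263.7),(495.3,225),(424,128)])
def fit(P,Q):
    d=(Q-P)/np.linalg.norm(Q-P);n=np.array([-d[1],d[0]]);k=(pts-P)@d
    sel=pts[(abs((pts-P)@n)<3)&(k>8)&(k<np.linalg.norm(Q-P)-8)]
    w=np.array([onz(c,u,v,.012)[:2] for u,v in sel])
    vx,vy,x0,y0=cv2.fitLine(w.astype(np.float32),2,0,.0001,.0001).ravel();v=np.array([vx,vy],float)
    if v@(w[-1]-w[0])<0:pass
    return np.array([x0,y0],float),v,len(sel)
L=fit(A,B);Bo=fit(B,C);T=fit(A,D)
for q in (L,Bo,T): print(q, np.degrees(np.arctan2(q[1][1],q[1][0])))
def inter(a,b):
    t=np.linalg.solve(np.c_[a[1],-b[1]],b[0]-a[0]);return a[0]+t[0]*a[1]
a=inter(L,T);b=inter(L,Bo);print(a,b,np.linalg.norm(a-b))
ex=Bo[1]*(1 if Bo[1][1]<0 else -1)+T[1]*(1 if T[1][1]<0 else -1);
l=L[1]*(1 if L[1][0]>0 else -1); ex=ex/np.linalg.norm(ex); ex=ex*2+np.array([l[1],-l[0]]); ex/=np.linalg.norm(ex)
ey=np.array([-ex[1],ex[0]]); o=(a+b)/2+ex*.191
yaw=np.arctan2(ex[1],ex[0]);print('origin',o,'yaw',yaw)
np.save('tt.npy',[o[0],o[1],yaw])
W=lambda x,y,z:[*(o+ex*x+ey*y),z]
for name,im,cc in (('top',c,(260,110)),('scene',s,(150,110))):
    I=im['img'][:,:,::-1].copy();I=cv2.resize(I,None,fx=3,fy=3,interpolation=cv2.INTER_CUBIC)
    for p in [(-.076,0,.122),(-.076,0,.070),(-.114,.050-.013,.094),(-.038,.037,.094),(-.114,.063,.098),(-.038,.063,.098),(-.032,-.002,.076),(.111,0,.088),(-.145,.022,.089),(-.031,.022,.089),(-.177,-.024,.05),(-.177,.068,.05),(-.191,-.13,.012),(-.191,.13,.012),(.191,-.13,.012)]:
        q=proj(im,W(*p))*3+1; cv2.drawMarker(I,tuple(int(round(k)) for k in q),(0,0,255),0,9,1)
    x,y=cc; cv2.imwrite(f'pics/ck_{name}.png',I[y*3:y*3+600,x*3:x*3+780])
```

```text
(array([0.55448163, 0.05817588]), array([0.97719944, 0.21232362]), 42) 12.258556872060606
(array([ 0.46188945, -0.1084378 ]), array([ 0.21437894, -0.97675055]), 53) -77.62090629131426
(array([ 0.70931882, -0.047299  ]), array([ 0.21452169, -0.9767192 ]), 46) -77.61253220277978
[0.68015547 0.085482  ] [0.4311999  0.03138951] 0.2547643442496594
origin [ 0.59650232 -0.12815028] yaw -1.3553929194693095
```

View pics/ck_top.png

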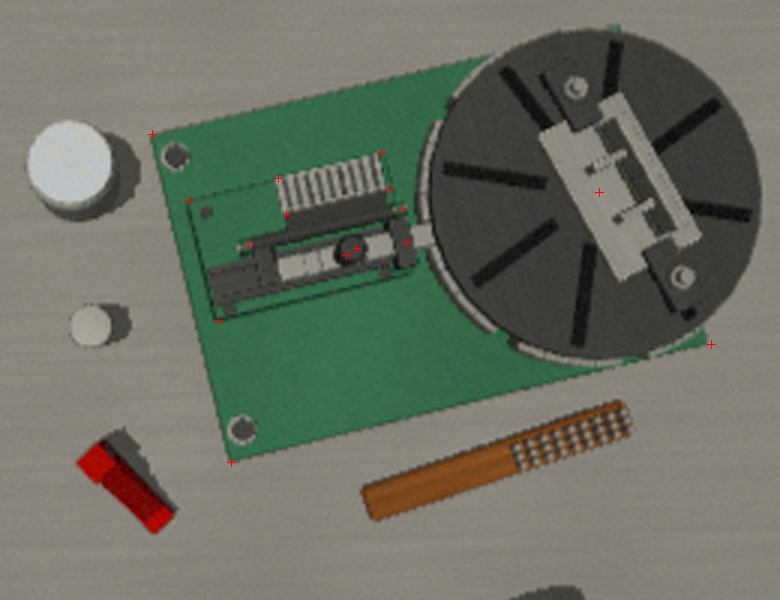

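View pics/ck_scene.png

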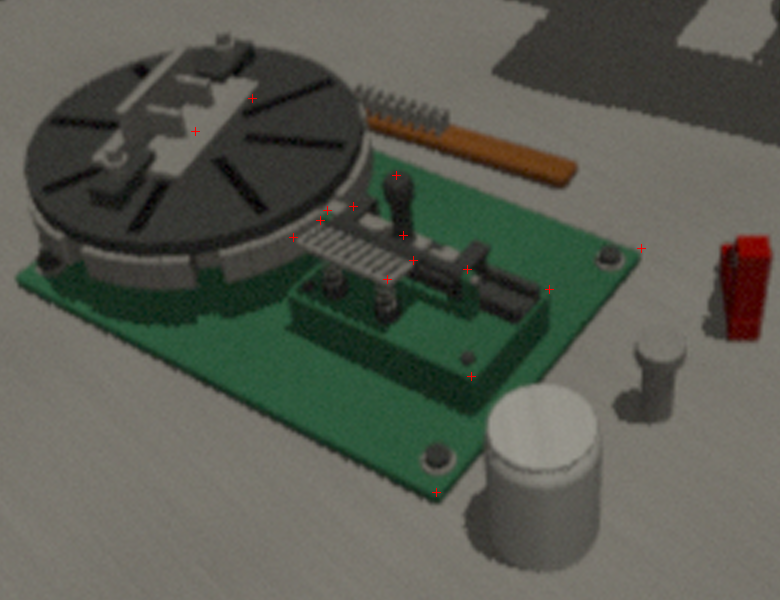

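The overlay agrees with both views to about 1–2 px, roughly 3 mm. Next I'll work out the approach pose: jaw axis along turntable y, opening 42 mm.

```bash
cat >> h.py <<'E'
from scipy.spatial.transform import Rotation as Ro
def frame():
    x,y,w=np.load('tt.npy'); ex=np.array([np.cos(w),np.sin(w),0]);ey=np.array([-ex[1],ex[0],0]);return np.array([x,y,0]),ex,ey
def plan(px,py,pz,ob=None):
    ob=ob or ctrl.get_obs(); R=Ro.from_euler('xyz',ob['eef_rot']).as_matrix(); o,ex,ey=frame()
    p=o+ex*px+ey*py+np.array([0,0,pz])
    sg=1 if R[:,1]@ey>0 else -1
    T=np.c_[[0,0,-1],sg*ey,np.cross([0,0,-1],sg*ey)]
    rv=Ro.from_matrix(R.T@T).as_rotvec()
    d=p-ob['ee_pos']; q=ob['ee_pos']-o
    print('sg',sg,'tt pos mm',(1e3*np.array([q@ex,q@ey,q[2]])).round(1),'tool y·ey',R[:,1]@ey)
    print('shift now-axes',(R.T@d*1e3).round(1),'target-axes',(T.T@d*1e3).round(1),'rotvec',rv.round(4),'F',ob['force'].round(2),'w',ob['grip_width'])
E
python3 - <<'E'
from h import *
plan(-.050,.027,.200); print(ctrl.get_obs()['qpos'])
E
```

```text
sg 1 tt pos mm [ 289.6 -463.7  205.3] tool y·ey 0.16664054606666767
shift now-axes [   5.4 -253.  -540.4] target-axes [   5.3  490.7 -339.6] rotvec [-1.4034e+00 -2.0000e-04  2.0000e-04] F [0.41 0.1  0.46] w 0.09391661412784832
[-1.25457402e+00  3.00042257e-01  1.52113509e+00 -2.11633009e-05
  1.32069559e+00 -6.65974588e-02]
```

Run:
```python
import numpy as np
for i in range(15):
    f=-.0936*i;y,z=-16.9,-36.
    print([0,round(np.cos(f)*y+np.sin(f)*z,1),round(-np.sin(f)*y+np.cos(f)*z,1),-.0936,0,0,42])
```

```text
[0, np.float64(-16.9), np.float64(-36.0), -0.0936, 0, 0, 42]
[0, np.float64(-13.5), np.float64(-37.4), -0.0936, 0, 0, 42]
[0, np.float64(-9.9), np.float64(-38.5), -0.0936, 0, 0, 42]
[0, np.float64(-6.3), np.float64(-39.3), -0.0936, 0, 0, 42]
[0, np.float64(-2.6), np.float64(-39.7), -0.0936, 0, 0, 42]
[0, np.float64(1.2), np.float64(-39.8), -0.0936, 0, 0, 42]
[0, np.float64(4.9), np.float64(-39.5), -0.0936, 0, 0, 42]
[0, np.float64(8.5), np.float64(-38.8), -0.0936, 0, 0, 42]
[0, np.float64(12.1), np.float64(-37.9), -0.0936, 0, 0, 42]
[0, np.float64(15.6), np.float64(-36.6), -0.0936, 0, 0, 42]
[0, np.float64(19.0), np.float64(-35.0), -0.0936, 0, 0, 42]
[0, np.float64(22.1), np.float64(-33.0), -0.0936, 0, 0, 42]
[0, np.float64(25.1), np.float64(-30.8), -0.0936, 0, 0, 42]
[0, np.float64(27.9), np.float64(-28.3), -0.0936, 0, 0, 42]
[0, np.float64(30.4), np.float64(-25.6), -0.0936, 0, 0, 42]
```

>>> play_rows(deltas=[[[0, -17, -36, -0.094, 0, 0, 42], [0, -13.5, -37.5, -0.094, 0, 0, 42], [0, -10, -38.5, -0.094, 0, 0, 42], [0, -6.5, -39.5, -0.094, 0, 0, 42], [0, -2.5, -39.5, -0.094, 0, 0, 42], [0, 1, -40, -0.094, 0, 0, 42], [0, 5, -39.5, -0.094, 0, 0, 42], [0, 8.5, -39, -0.094, 0, 0, 42], [0, 12, -38, -0.094, 0, 0, 42], [0, 15.5, -36.5, -0.094, 0, 0, 42]]])

```text
time_s: 1.35
ee_pos: [0.4766, -0.2161, 0.2056]
eef_rot: [1.241, 1.571, -0.574]
force: [0.6, -0.3, -0.0]
grip_width: 0.042
```

>>> play_rows(deltas=[[[0, 19, -35, -0.094, 0, 0, 42], [0, 22, -33, -0.094, 0, 0, 42], [0, 25, -31, -0.094, 0, 0, 42], [0, 28, -28, -0.094, 0, 0, 42], [0, 30.5, -25.5, -0.09, 0, 0, 42], [0, 0, 0, 0, 0, 0, 42], [0, 0, 0, 0, 0, 0, 42]]])

```text
time_s: 2.05
ee_pos: [0.6103, -0.0711, 0.2049]
eef_rot: [-1.77, 1.57, -3.122]
force: [-0.2, -1.0, 0.6]
grip_width: 0.0417
```

Run:
```python
from h import *
c=cam('wrist','w1.png')
o,ex,ey=frame()
plan(-.050,.027,.200); print(ctrl.get_obs()['qpos'],ctrl.get_obs()['time_s'])
I=c['img'][:,:,::-1].copy()
for p in [(-.076,0,.122),(-.076,0,.070),(-.114,.037,.094),(-.038,.037,.094),(-.114,.063,.098),(-.038,.063,.098),(-.032,-.002,.076)]:
    q=proj(c,o+ex*p[0]+ey*p[1]+[0,0,p[2]]);cv2.drawMarker(I,tuple(int(round(k)) for k in q),(0,0,255),0,9,1)
cv2.imwrite('pics/w1m.png',I)
```

```text
sg 1 tt pos mm [-52.2  25.2 205.2] tool y·ey 0.9999983377609107
shift now-axes [5.2 1.8 2.2] target-axes [5.2 1.8 2.2] rotvec [ 0.0017 -0.0001  0.0006] F [ 0.01 -0.06  0.13] w 0.041690225351073945
[-1.76753368e-01  4.44854389e-01  1.32430793e+00 -1.58417800e-04
  1.37299688e+00 -3.93853252e-01] 2.1
```

View pics/w1m.png

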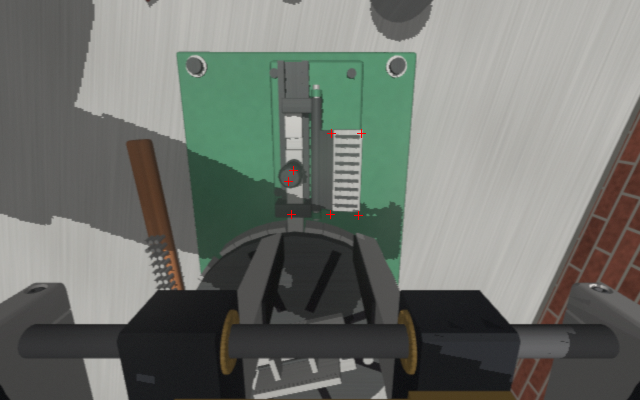

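The wrist view shows the knob head at (292,173) and the thumb plate over cols 331–361, rows 130–213. Both match the prediction within about 3 px. I'll check the heights across two views.

Run:
```python
from h import *
o,ex,ey=frame()
w=cam('wrist');t=cam('scene');tp=cam('top')
def loc(p): q=p-o; return (1e3*np.array([q@ex,q@ey,q[2]])).round(1)
print('knob head w+scene',loc(tri(ray(w,292,173),ray(t,150+398/3,110+186/3))),'w+top',loc(tri(ray(w,292,173),ray(tp,260+351/3,110+248/3))))
for a,b,c in [((361,131),(276,179),(387,280)),((359,212),(380,153),(298,237))]:
    print('plate corner w+scene',loc(tri(ray(w,*a),ray(t,150+c[0]/3,110+c[1]/3))),'w+top',loc(tri(ray(w,*a),ray(tp,260+b[0]/3,110+b[1]/3))))
cv2.imwrite('pics/s2.png',cv2.resize(t['img'][110:310,150:350,::-1],None,fx=3,fy=3))
```

```text
knob head w+scene [-80.5   2.7 115.5] w+top [-75.7   1.   94.8]
plate corner w+scene [-114.7   62.9   96.5] w+top [-115.7   60.9  105.7]
plate corner w+scene [-41.7  62.8  99.3] w+top [-34.5  65.3  79.7]
```

View pics/s2.png

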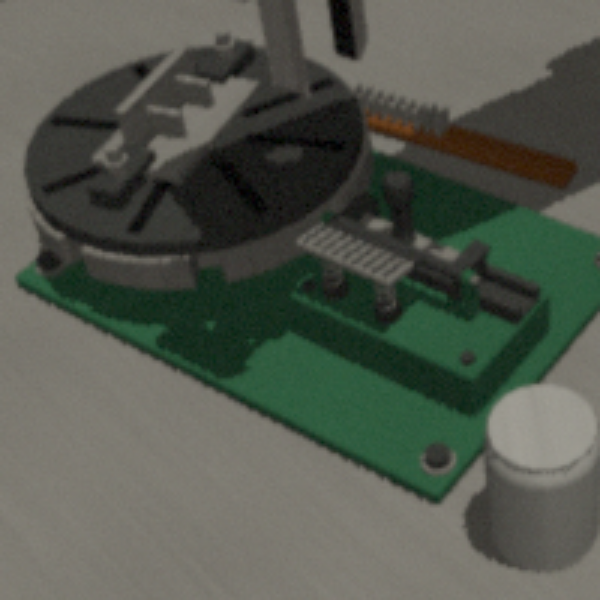

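>>> play_rows(deltas=[[[15, 2, 1, 0, 0, 0, 42], [20, 0, 0, 0, 0, 0, 42], [20, 0, 0, 0, 0, 0, 42], [20, 0, 0, 0, 0, 0, 42], [15, 0, 0, 0, 0, 0, 42], [8, 0, 0, 0, 0, 0, 42], [0, 0, 0, 0, 0, 0, 42], [0, 0, 0, 0, 0, 0, 42]]])

```text
time_s: 3.05
ee_pos: [0.6128, -0.0722, 0.1081]
eef_rot: [1.2, 1.57, -0.153]
force: [-0.2, -0.0, -0.3]
grip_width: 0.0419
```

Run:
```python
from h import *
w=cam('wrist','w3.png');t=cam('scene');plan(-.052,.027,.105)
cv2.imwrite('pics/s3.png',cv2.resize(t['img'][130:280,190:350,::-1],None,fx=4,fy=4,interpolation=cv2.INTER_CUBIC))
```

```text
sg 1 tt pos mm [-51.2  28.  108.4] tool y·ey 0.999995792650382
shift now-axes [ 3.4 -1.  -0.8] target-axes [ 3.4 -1.  -0.8] rotvec [ 0.0025  0.0006 -0.0014] F [-0.4   0.09  0.  ] w 0.041978552512049024
```

View pics/s3.png

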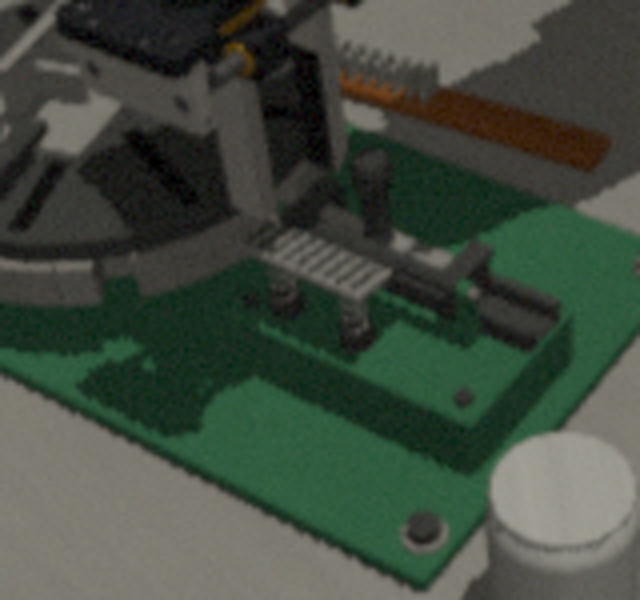

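View pics/w3.png

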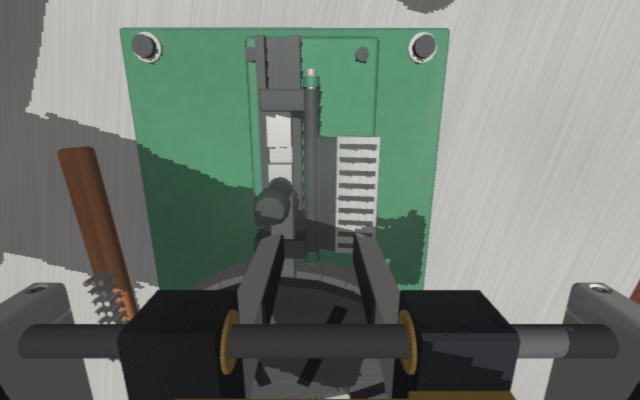

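The scene view shows one finger just above the plate's +x end and the other on the knob's faceplate side. Both are clear. Pressing now.

>>> play_rows(deltas=[[[6, 0, 0, 0, 0, 0, 42], [5, 0, 0, 0, 0, 0, 42], [3, 0, 0, 0, 0, 0, 42], [0, 0, 0, 0, 0, 0, 42], [0, 0, 0, 0, 0, 0, 42]]])

```text
time_s: 3.65
ee_pos: [0.6127, -0.072, 0.0937]
eef_rot: [1.303, 1.57, -0.05]
force: [1.3, 0.5, 3.0]
grip_width: 0.042
```

>>> play_rows(deltas=[[[2, 0, 0, 0, 0, 0, 42], [0, 0, 0, 0, 0, 0, 42], [0, 0, 0, 0, 0, 0, 42]]])

```text
time_s: 3.95
ee_pos: [0.6128, -0.072, 0.0918]
eef_rot: [1.274, 1.57, -0.078]
force: [5.2, 0.2, 5.2]
grip_width: 0.0419
```

>>> play_rows(deltas=[[[2, 0, 0, 0, 0, 0, 42], [0, 0, 0, 0, 0, 0, 42], [0, 0, 0, 0, 0, 0, 42]]])

```text
time_s: 4.25
ee_pos: [0.613, -0.072, 0.09]
eef_rot: [1.267, 1.569, -0.086]
force: [4.9, 0.8, 6.7]
grip_width: 0.042
```

Run:
```python
from h import *
w=cam('wrist','w4.png');t=cam('scene');plan(-.052,.027,.088); print(ctrl.get_obs()['moment'])
cv2.imwrite('pics/s4.png',cv2.resize(t['img'][130:280,190:350,::-1],None,fx=4,fy=4,interpolation=cv2.INTER_CUBIC))
```

```text
sg 1 tt pos mm [-51.3  28.1  90. ] tool y·ey 0.9999952929216195
shift now-axes [ 2.  -1.1 -0.7] target-axes [ 2.  -1.1 -0.7] rotvec [ 0.0027  0.0005 -0.0015] F [4.26 0.94 5.67] w 0.04202294298147533
[ 0.22230596 -1.21841342  0.00509736]
```

View pics/s4.png

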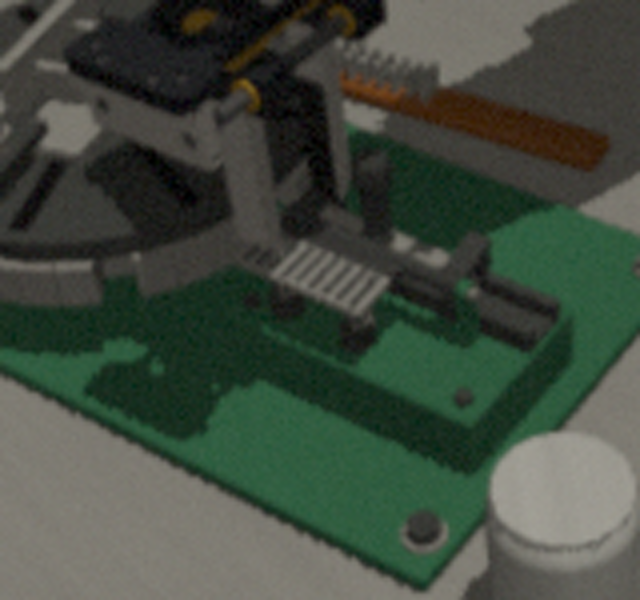

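>>> play_rows(deltas=[[[1.5, 0, 0, 0, 0, 0, 42], [0, 0, 0, 0, 0, 0, 42], [0, 0, 0, 0, 0, 0, 42]]])

```text
time_s: 4.65
ee_pos: [0.6132, -0.072, 0.0886]
eef_rot: [1.3, 1.569, -0.053]
force: [6.0, 1.4, 6.0]
grip_width: 0.042
```

>>> play_rows(deltas=[[[1, 0, 0, 0, 0, 0, 42], [0, 0, 0, 0, 0, 0, 42], [0, 0, 0, 0, 0, 0, 42]]])

```text
time_s: 4.95
ee_pos: [0.6133, -0.072, 0.0877]
eef_rot: [1.304, 1.568, -0.049]
force: [7.2, 1.6, 5.9]
grip_width: 0.0416
```

>>> play_rows(deltas=[[[0.5, 1, 0, 0, 0, 0, 42], [0, 0, 0, 0, 0, 0, 42], [0, 0, 0, 0, 0, 0, 42]]])

```text
time_s: 5.25
ee_pos: [0.6136, -0.072, 0.0875]
eef_rot: [1.007, 1.57, -0.346]
force: [-1.2, 1.7, 12.3]
grip_width: 0.042
```

Run:
```python
from h import *
w=cam('wrist','w5.png');t=cam('scene');plan(-.052,.027,.088); print(ctrl.get_obs()['moment'])
cv2.imwrite('pics/s5.png',cv2.resize(t['img'][130:280,190:350,::-1],None,fx=4,fy=4,interpolation=cv2.INTER_CUBIC))
```

```text
sg 1 tt pos mm [-51.3  28.7  87.5] tool y·ey 0.9999962391447508
shift now-axes [-0.5 -1.7 -0.7] target-axes [-0.5 -1.7 -0.7] rotvec [ 0.0026  0.0004 -0.0007] F [-0.75  1.12 13.01] w 0.04172805538229621
[ 0.28877323 -0.06723933  0.05692414]
```

View pics/s5.png

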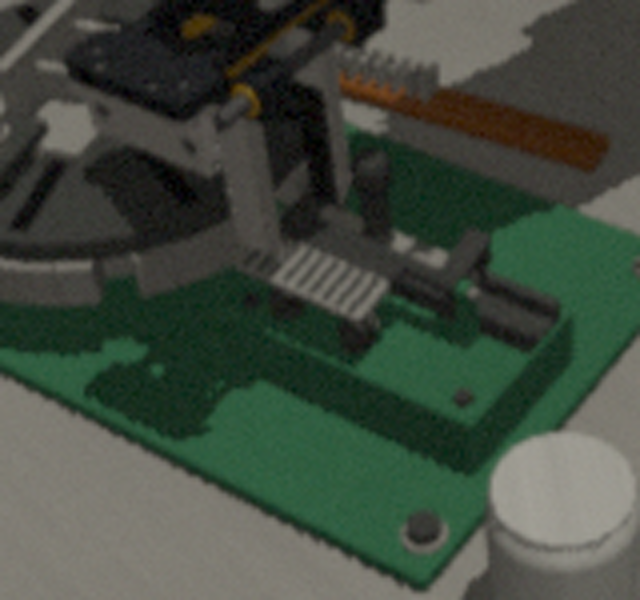

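View pics/w5.png

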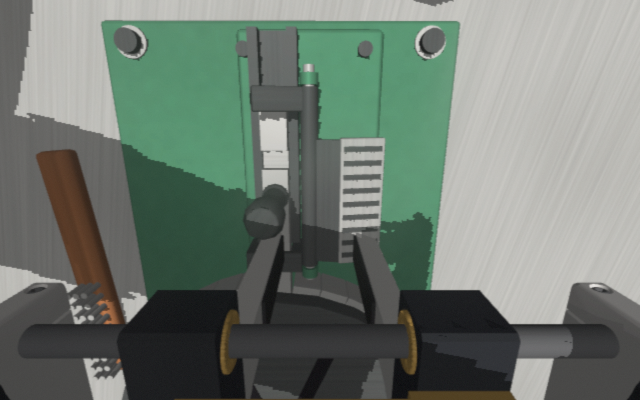

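The vertical force jumped to about 12 N and the plate looks fully tipped, so the catch is on its stop. Sliding towards the knob (tool −z).

>>> play_rows(deltas=[[[0, 0, -2, 0, 0, 0, 42], [0, 0, -2, 0, 0, 0, 42], [0, 0, -2, 0, 0, 0, 42], [0, 0, 0, 0, 0, 0, 42]]])

```text
time_s: 5.75
ee_pos: [0.6128, -0.0671, 0.0876]
eef_rot: [0.673, 1.568, -0.68]
force: [3.5, -5.6, 10.0]
grip_width: 0.0421
```

>>> play_rows(deltas=[[[0, 0, -2, 0, 0, 0, 42], [0, 0, -2, 0, 0, 0, 42], [0, 0, -2, 0, 0, 0, 42], [0, 0, 0, 0, 0, 0, 42]]])

```text
time_s: 6.15
ee_pos: [0.6116, -0.0614, 0.0876]
eef_rot: [0.642, 1.567, -0.711]
force: [3.4, -5.8, 9.3]
grip_width: 0.0419
```

Run:
```python
from h import *
w=cam('wrist','w6.png');plan(-.096,.0287,.0875)
```

```text
sg 1 tt pos mm [-62.   29.   87.6] tool y·ey 0.9999956750293774
shift now-axes [ -0.   -0.3 -34. ] target-axes [  0.1  -0.3 -34. ] rotvec [ 0.0021  0.0025 -0.0021] F [ 3.96 -5.42  9.25] w 0.04210443291718981
```

View pics/w6.png

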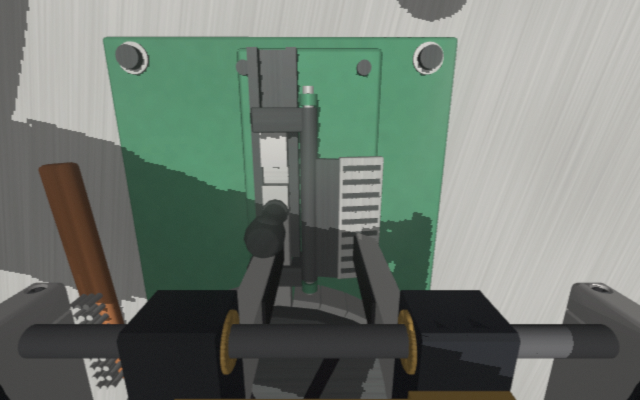

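>>> play_rows(deltas=[[[0, 0, -2, 0, 0, 0, 42], [0, 0, -2, 0, 0, 0, 42], [0, 0, -2, 0, 0, 0, 42], [0, 0, -2, 0, 0, 0, 42], [0, 0, 0, 0, 0, 0, 42]]])

```text
time_s: 6.7
ee_pos: [0.6099, -0.0538, 0.0876]
eef_rot: [0.616, 1.567, -0.738]
force: [3.2, -7.6, 9.2]
grip_width: 0.0421
```

>>> play_rows(deltas=[[[0, 0, -2, 0, 0, 0, 42], [0, 0, -2, 0, 0, 0, 42], [0, 0, -2, 0, 0, 0, 42], [0, 0, -2, 0, 0, 0, 42], [0, 0, 0, 0, 0, 0, 42]]])

```text
time_s: 7.2
ee_pos: [0.6082, -0.0459, 0.0876]
eef_rot: [0.647, 1.567, -0.706]
force: [4.1, -6.5, 8.5]
grip_width: 0.0424
```

Run:
```python
from h import *
w=cam('wrist','w7.png');plan(-.096,.0287,.0875)
o,ex,ey=frame();f=ctrl.get_obs()['force'];print('fx,fy',f@ex,f@ey)
```

```text
sg 1 tt pos mm [-77.9  29.   87.6] tool y·ey 0.9999956099771621
shift now-axes [  0.   -0.3 -18.1] target-axes [  0.1  -0.3 -18.1] rotvec [ 0.0021  0.0027 -0.0021] F [ 4.41 -7.35  9.14] w 0.0421225031229038
fx,fy 8.121710149970173 2.737260550402412
```

View pics/w7.png

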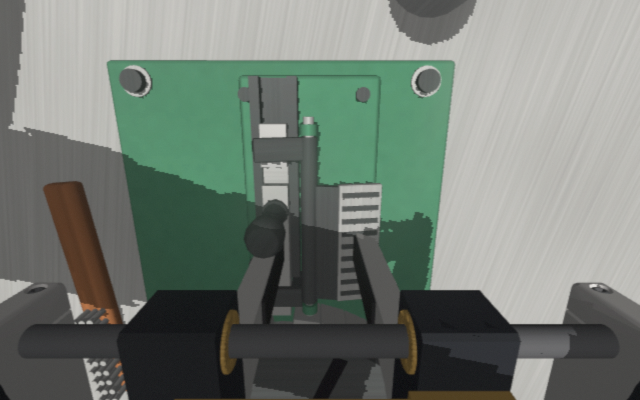

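The knob now travels with the finger, staying at (265,240) in the wrist view, and the bolt bar is coming out past the rear strap. Continuing to the stop.

>>> play_rows(deltas=[[[0, 0, -2, 0, 0, 0, 42], [0, 0, -2, 0, 0, 0, 42], [0, 0, -2, 0, 0, 0, 42], [0, 0, -2, 0, 0, 0, 42], [0, 0, -2, 0, 0, 0, 42], [0, 0, -2, 0, 0, 0, 42], [0, 0, 0, 0, 0, 0, 42]]])

```text
time_s: 7.95
ee_pos: [0.6056, -0.0342, 0.0876]
eef_rot: [0.638, 1.567, -0.716]
force: [4.1, -7.7, 10.7]
grip_width: 0.0421
```

>>> play_rows(deltas=[[[0, 0, -2, 0, 0, 0, 42], [0, 0, -2, 0, 0, 0, 42], [0, 0, 0, 0, 0, 0, 42]]])

```text
time_s: 8.25
ee_pos: [0.6047, -0.0303, 0.0876]
eef_rot: [0.643, 1.567, -0.71]
force: [4.0, -7.7, 8.9]
grip_width: 0.0423
```

>>> play_rows(deltas=[[[0, 0, -1.5, 0, 0, 0, 42], [0, 0, 0, 0, 0, 0, 42]]])

```text
time_s: 8.45
ee_pos: [0.6044, -0.0288, 0.0875]
eef_rot: [0.631, 1.567, -0.723]
force: [3.1, -7.3, 10.2]
grip_width: 0.042
```

>>> play_rows(deltas=[[[0, 0, -1.5, 0, 0, 0, 42], [0, 0, 0, 0, 0, 0, 42]]])

```text
time_s: 8.65
ee_pos: [0.6041, -0.0274, 0.0876]
eef_rot: [0.62, 1.567, -0.734]
force: [3.4, -8.9, 9.0]
grip_width: 0.0422
```

Run:
```python
from h import *
w=cam('wrist','w8.png');plan(-.096,.0287,.0875)
o,ex,ey=frame();f=ctrl.get_obs()['force'];print('fx,fy',f@ex,f@ey)
```

```text
sg 1 tt pos mm [-96.8  28.9  87.6] tool y·ey 0.9999958740824495
shift now-axes [ 0.1 -0.2  0.8] target-axes [ 0.1 -0.2  0.8] rotvec [ 0.002   0.0027 -0.002 ] F [ 3.69 -7.24  8.92] w 0.04208828314432576
fx,fy 7.862678857350566 2.0548181980894547
```

View pics/w8.png

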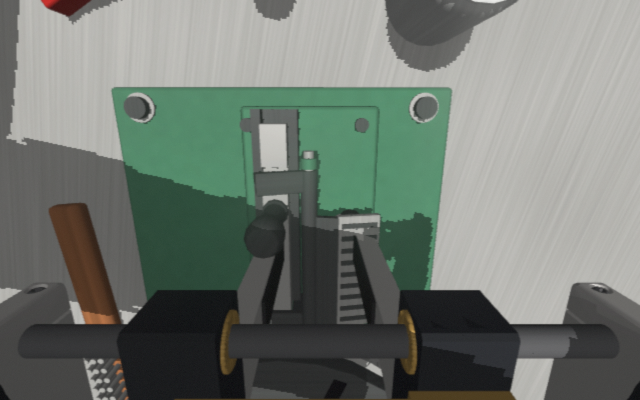

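>>> play_rows(deltas=[[[0, 0, -1.5, 0, 0, 0, 42], [0, 0, 0, 0, 0, 0, 42]]])

```text
time_s: 8.9
ee_pos: [0.6039, -0.0266, 0.0876]
eef_rot: [0.522, 1.566, -0.831]
force: [4.5, -13.0, 8.5]
grip_width: 0.042
```

>>> play_rows(deltas=[[[0, 0, -1.5, 0, 0, 0, 42], [0, 0, 0, 0, 0, 0, 42]]])

```text
time_s: 9.1
ee_pos: [0.6039, -0.0264, 0.0877]
eef_rot: [0.408, 1.564, -0.945]
force: [7.5, -21.4, 6.9]
grip_width: 0.0421
```

Force along the bolt rose to about 21 N with the position stalled, so the bolt is on its stop. I'll hold, back off 4 mm from the knob with the catch still pressed, then lift.

>>> play_rows(deltas=[[[0, 0, 0, 0, 0, 0, 42], [0, 0, 0, 0, 0, 0, 42], [0, 0, 3, 0, 0, 0, 42], [0, 0, 4, 0, 0, 0, 42], [0, 0, 0, 0, 0, 0, 42]]])

```text
time_s: 9.6
ee_pos: [0.6045, -0.0294, 0.0875]
eef_rot: [2.081, 1.569, 0.728]
force: [0.7, 5.2, 12.1]
grip_width: 0.0422
```

Run:
```python
from h import *
w=cam('wrist','w9.png');plan(-.096,.0287,.0875)
o,ex,ey=frame();f=ctrl.get_obs()['force'];print('fx,fy',f@ex,f@ey)
```

```text
sg 1 tt pos mm [-94.8  28.9  87.5] tool y·ey 0.9999951560033277
shift now-axes [ 0.  -0.2 -1.2] target-axes [ 0.  -0.2 -1.2] rotvec [ 0.0028 -0.0005 -0.0014] F [-0.66  4.09 11.99] w 0.041808344779212955
fx,fy -4.13234555505775 0.230920541847944
```

View pics/w9.png

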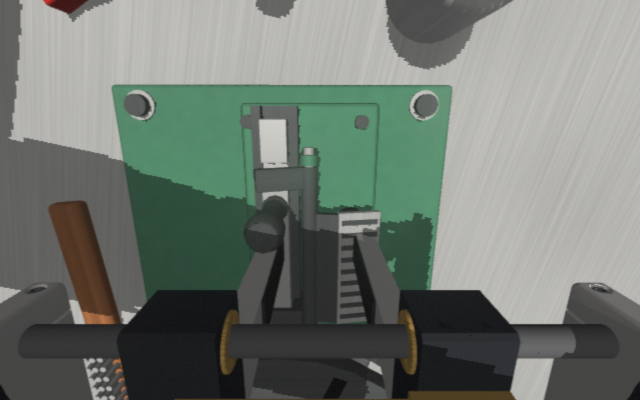

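The finger is now clear of the knob and friction is only the plate's. Lifting.

>>> play_rows(deltas=[[[-4, 0, 0, 0, 0, 0, 42], [-6, 0, 0, 0, 0, 0, 42], [-10, 0, 0, 0, 0, 0, 42], [-20, 0, 0, 0, 0, 0, 42], [-30, 0, 0, 0, 0, 0, 42], [-30, 0, 0, 0, 0, 0, 42], [0, 0, 0, 0, 0, 0, 42], [0, 0, 0, 0, 0, 0, 42]]])

```text
time_s: 10.45
ee_pos: [0.6039, -0.03, 0.1866]
eef_rot: [-0.072, 1.571, -1.425]
force: [-0.4, 0.5, 0.6]
grip_width: 0.0417
```

Run:
```python
from h import *
w=cam('wrist','w10.png');t=cam('scene');p=cam('top');plan(-.096,.0287,.0875)
o,ex,ey=frame()
def loc(p): q=p-o; return (1e3*np.array([q@ex,q@ey,q[2]])).round(1)
I=w['img'][:,:,::-1].copy()
for k in [(-.114,0,.122),(-.116,.037,.094),(-.040,.037,.094),(-.116,.063,.098),(-.040,.063,.098)]:
    q=proj(w,o+ex*k[0]+ey*k[1]+[0,0,k[2]]);cv2.drawMarker(I,tuple(int(round(z)) for z in q),(0,0,255),0,7,1)
cv2.imwrite('pics/w10m.png',I)
cv2.imwrite('pics/s10.png',cv2.resize(t['img'][110:310,150:410,::-1],None,fx=3,fy=3,interpolation=cv2.INTER_CUBIC))
cv2.imwrite('pics/t10.png',cv2.resize(p['img'][110:300,260:520,::-1],None,fx=3,fy=3,interpolation=cv2.INTER_CUBIC))
```

```text
sg 1 tt pos mm [-94.5  27.9 185.1] tool y·ey 0.9999942320629625
shift now-axes [97.6  1.  -1.4] target-axes [97.6  0.8 -1.5] rotvec [ 0.0025 -0.0007  0.0023] F [ 0.34 -0.86 -0.21] w 0.04224325136920816
```

View pics/w10m.png

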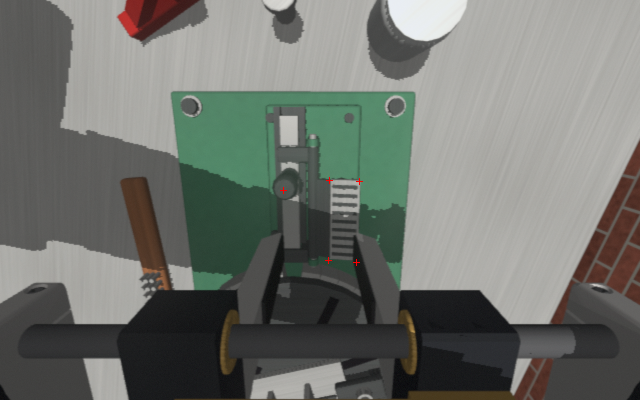

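View pics/s10.png

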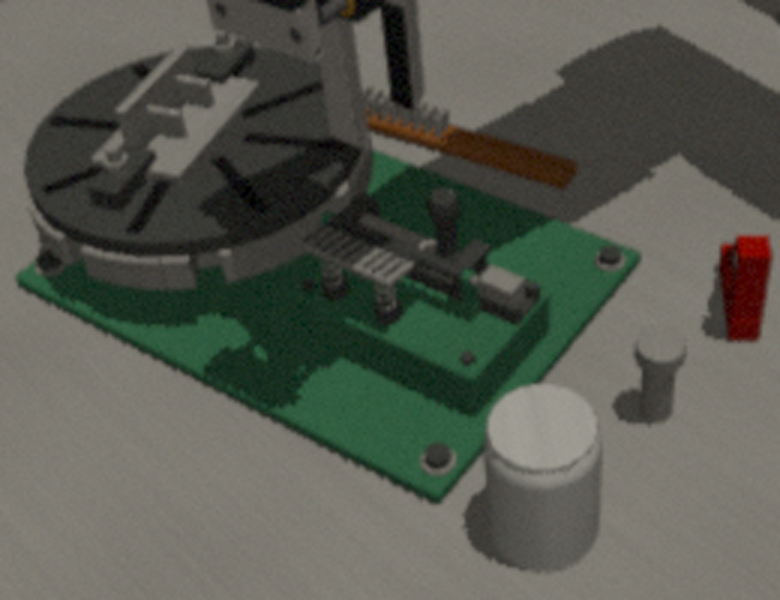

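View pics/t10.png

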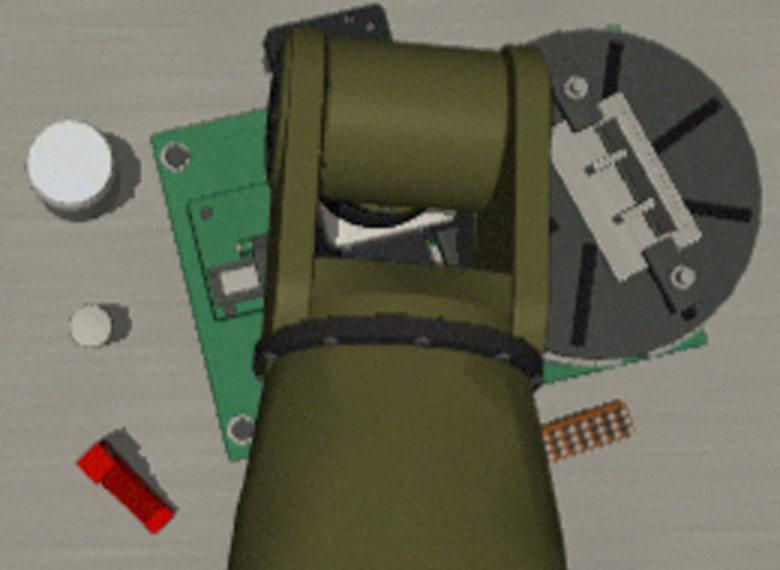

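Run:
```python
from h import *
o,ex,ey=frame()
def loc(p): q=p-o; return (1e3*np.array([q@ex,q@ey,q[2]])).round(1)
w=cam('wrist');t=cam('scene')
print(loc(tri(ray(w,285,184),ray(t,150+443.5/3,110+199/3))))
print(loc(onz(w,285,184,.113)),loc(onz(t,150+443.5/3,110+199/3,.113)),'before scene',loc(onz(t,150+398/3,110+186/3,.113)))
print('plate corner',loc(tri(ray(w,360,180),ray(t,150+387/3,110+280/3))))
cv2.imwrite('pics/z.png',cv2.resize(t['img'][160:240,240:340,::-1],None,fx=7,fy=7,interpolation=cv2.INTER_CUBIC))
```

```text
[-117.8    2.1  119.6]
[-117.6    0.6  113. ] [-111.3   -3.7  113. ] before scene [-77.9   0.6 113. ]
plate corner [-116.7   63.8   97.9]
```

View pics/z.png

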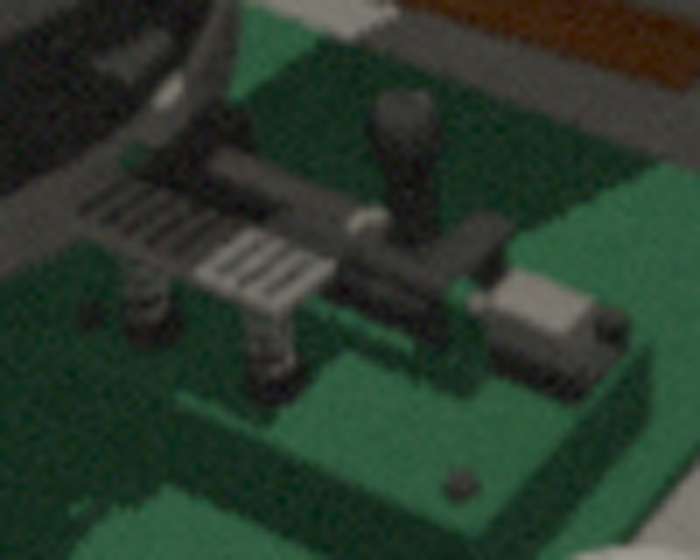

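```bash
python3 -c "
from h import *
print(hand_in())"
```

```text
the job is handed in; nothing more can be done
None
```

I held the catch's thumb plate down with one fingertip and pushed the knob back with the other until the bolt hit its stop. Then I backed about 3 mm off the knob, lifted straight up to let the catch spring back, and handed the job in at about 10.5 s. The hand-in gave no verdict.

**During the push:**
- **Catch:** the downward force jumped to about 12 N when the plate reached its stop. It stayed at 7–11 N for the whole slide.
- **Bolt stop:** the push force rose from about 8 N to 21 N while the tool stalled.

**Last checks:**
- **Bolt travel:** the knob moved about 37 mm (x from -80.5 to -117.8 mm, wrist and scene views together). The true travel is 36 mm, so this fits fully back.
- **Catch:** the plate's outer corner is back at about 98 mm, its height with the catch up.
- **Faceplate and bystanders:** the faceplate, tin, stop pin and magnet looked unmoved. The wire brush was partly hidden by the arm in the top view but looked in place in the scene view.
- **Arm:** the force at the tool was about zero, with the fingertips 185 mm above the bench.

**Where measurements disagreed:**
- **Absolute positions:** lock positions read 2–5 mm further towards -x than the fitted plate frame.
- **Knob from the scene view alone:** it read only about 33 mm of travel, because my pixel picks were rough.
- **Wrist and top views together:** their short baseline gave poor heights (80–106 mm for the plate corners), so I relied on the wrist and scene pair.

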